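# Slide the reagent crate into the analyser's loading bay

### The arm

A 6-joint arm with a two-finger parallel gripper is mounted at the origin on the work surface. World frame = base frame: x ahead of the robot, y to its left, z up, the work surface at z = 0. Lengths are in m, angles in rad, forces in N, time in s.
With the tool pointing down it reaches from about 0.375 to 0.975 m from the base axis. Payload 3.8 kg.
Tool frame: the origin (TCP) lies where the fingers leave the gripper's body, on its centre line; the fingertips stand 73 mm ahead of it and the grasp point (between the pads) lies 54 mm ahead of it (nose_length is the distance from the TCP to the fingertips, in m); z points along the fingers, y is the line along which they close (so a half turn about z gives the same grasp; the last joint's range is limited). The gripper opens to 85 mm and grips with 20 to 120 N. Pads are 22 mm wide; open, the fingers measure 114 mm over their backs; the gripper's body (76 mm by 85 mm) begins 54 mm behind the grasp point. The pads swing forward as they close: fully open they stand 13 mm farther back than shut.
Start: joints at [1.239, 0.264, 1.604, -0, 1.274, -0.037], TCP at [0.196, 0.646, 0.304] pointing down, gripper open.
Joint ranges: [-2.63, 2.63], [-0.94, 2.18], [0.31, 2.57], [-1.31, 4.45], [0, 2.66], [-2.55, 2.55]. Speed limits (rad/s): [2.57, 2.57, 3.14, 3.14, 3.14, 3.14].

### API

Orientations are given as a rotation vector (axis times angle).
In Python, from workcell import read_state, read_camera, calibration, finish_job, look_for, cut_out, tip_of, nose_length gives the robot as it stands.
- The arm moves only by the tool step_arm, never from a script. Its argument "targets" is a list of rows, each a list of 3 entries, a list of its own where there are three numbers: the turn, a rotation vector about the tool's x, y, z in rad, then the shift along the tool's x, y, z in mm, then the finger opening in mm, from 0 to 85.4. In form: [[[ax, ay, az], [x, y, z], grip], ...]. A call has 1 to 5 rows; each row shifts and turns the commanded pose from where the row before left it, along the tool's axes as they then stand; what a row does not reach is not made up. A row lasts 1/12 s, in which the tool goes at most 41.7 mm and 7.16 degrees, less where a joint would pass 70% of its speed; a pose out of reach is approached as far as the arm can. A call with a gripper value outside its range is refused whole. The fingers move at their own pace and stop on an object; "grip_force" is the grip in N (left out, the last holds). Time passes only in rows, so rows that do not move let the fingers close. It gives the time, the measured TCP pose, the force, the opening and the grip force at its end, in the units of the state.
- read_state(): the state, without advancing time (a new reading comes with each control period).
- read_camera(name): name is "scene" or "side" or "wrist"; returns the picture (420x560x3 uint8, red, green, blue); there is no depth.
- calibration(name): a dict with "camera_matrix" (3x3 intrinsics, pixels), "dist_coeffs" ([k1, k2, p1, p2, k3] as OpenCV has them; the pictures are not rectified), "R" (3x3) and "t" (3): a world point X has camera coordinates R X + t. Camera axes: x right, y down, z forward; pixel columns grow to the right and rows downward; lengths in m; the calibration is good to about 2 mm. A picture is of the moment at which its call begins: read the wrist's pose just before it. calibration takes no time and is no camera call; for the wrist camera it gives the pose at the moment of the call.
- finish_job(): hands the job in; it is judged then, once.
Trained networks look in the newest picture that a camera, given by its name, has taken for a name from the list of things; names that differ only in an ending like _2 or _b are one class to them, and where a whole thing is asked for, a point or a joint stands for the part that bears it (a point fixed in the world has none). Each returns a list of dicts, best first, with "score" (0 to 1); they miss things now and then, are a little off and sometimes report something else, mostly with a low value. They report only what shows in the picture. A call takes as long as a camera call. They do not tell look-alikes from the thing itself.
- look_for(camera, query): "extent" ([left, top, right, bottom] in pixels, round what is visible of it).
- cut_out(camera, query): "region" (420x560 bool, what is visible of it) and "extent" ([left, top, right, bottom] in pixels, round what is visible of it).
- tip_of(camera, query): "at" ([row, column] in pixels: a listed point, or the origin of a listed thing).
The state is a dict: "time": time; "q": joint angles; "joint_vel": joint speeds; "joint_torque": joint torques, N m; "tool_pos": TCP position; "tcp_rot": TCP orientation; "wrist_force": force on the tool from outside, world axes, zero at the start; "torque": the same for the moment, N m; "width": opening from 0.0 (shut) to 1.0 (fully open); "grip_force": force on a finger pad.
Only numpy, scipy, OpenCV 4.12 (cv2) and the standard library are available. Lean on these libraries where they do the work, as an engineer would, in place of code of your own. Each camera call takes 0.05 s, during which the arm holds its last target. There are 200 camera calls.

### The job

Push the tall, heavy blue reagent crate along the bench into the loading bay until it sits squarely and fully home against the back stop, then press the green button on the bay's console all the way down once it is home, and let go of it. The crate is top-heavy: push it low on its tray, near the bench, so that it slides and stays upright, and never push it by the bottles, grip it to carry it or lift it. Leave everything else on the bench undisturbed.

Things in the scene. Friction and masses are not known exactly. Their poses are not given: they have to be found in the camera images.
- crate: Reagent crate, 1 to 1.5 kg: blue tray with two white bottles fixed in it. Origin: centre of the underside, on the bench; x across its short side, y along its long side, z up. Tray 90 mm (x) by 130 mm (y), walls upright from 4 to 60 mm above the bench. Starts with +x within 0.55 rad of the bay's +x. Rubber feet (friction 0.85 to 1.15 on the bench, 8 to 18 N to slide), outer edges at x = -30 and +30 mm, y = -60 and +60 mm.
- crate_back (a point): Middle of the tray's -x wall, 20 mm above the bench: the wall to push, 130 mm wide. Pushed along x, the crate slides if pushed within about 25 mm of the bench; pushed much higher, near the tray rim (60 mm) or above, it may tip over its front feet.
- bottle_tops (a point): Point midway between the tops of the two orange bottle caps, 177 mm above the bench. Bottles 55 mm in diameter, centred at crate x = 0, y = -31 and +31 mm, so above the tray nothing lies more than 28 mm from crate x = 0.
- bay: Loading bay fixed on the bench. Origin on the bench, middle of the thin green patch where the crate stands when home; +x is the way the crate goes in, y across, z up. Home: crate origin and axes coincide with these. Aluminium rails 35 mm high, inner faces 146 mm apart (8 mm free each side of the crate), from x = -20 to +45 mm. No floor: the crate slides on the bench itself.
- bay_mouth (a point): Middle of the bay's mouth, on the bench, 76 mm before the bay's origin (-x). From here flared guides (10 mm thick, 35 mm high) narrow from about 200 mm to the 146 mm between the rails at bay x = -20 mm. When home, the crate's back wall is at bay x = -45 mm, 31 mm inside the mouth.
- bay_stop (a point): Middle of the back stop, 20 mm above the bench, at bay x = +45 mm: upright face of the white console (110 mm in x, 200 mm in y, 75 mm high), square to bay x.
- load_top (a point): Centre of the top of the green push button (30 mm in diameter, at bay x = +105 mm, y = +60 mm), about 93 mm above the bench; pressed straight down.
- load (a joint): Travel of the button: 0 up, 0.006 m fully down (takes about 5 N); springs back.
- tube_rack: Bystander, not to be moved: white rack of capped tubes, 50 x 160 mm, 95 mm high. Origin at the centre of its underside, on the bench; z up.
- wash_bottle: Bystander, not to be moved: white bottle with red cap, 60 mm in diameter, 150 mm high. Origin at the centre of its underside, on the bench; z up.
- sample_cup: Bystander, not to be moved: clear cup with yellow lid, 62 mm in diameter, 70 mm high. Origin at the centre of its underside, on the bench; z up.
- tape_roll: Bystander, not to be moved: green roll of tape, 72 mm in diameter, 20 mm high. Origin at the centre of its underside, on the bench; z up.
- reagent_vial: Bystander, not to be moved: amber vial with blue cap, 40 mm in diameter, 60 mm high. Origin at the centre of its underside, on the bench; z up.
- tip_box: Bystander, not to be moved: clear open box, 70 x 90 mm, 50 mm high. Origin at the centre of its underside, on the bench; z up.
- control_vial: Bystander, not to be moved: white vial with red cap, 40 mm in diameter, 60 mm high. Origin at the centre of its underside, on the bench; z up.
Things that resemble listed ones, but are neither listed nor needed, are in the scene too. What is shaped like the crate but red is not meant.

How it is judged:
On the way, in this order (a step that is already met when the one before it is completed fails the run):
1. the crate stands fully home in the bay, square and upright (x of crate in the frame of bay between -0.008 and 0.008 m and y of crate in the frame of bay between -0.013 and 0.013 m and angle between the x axis of crate and the x axis of bay, either way round below 0.09 rad and angle between crate's own z axis and vertical below 0.05 rad and height (world z) of crate below 0.005 m and linear speed of crate below 0.01 m/s), for 0.2 s.
2. the green button is pressed down (value of joint load above 0.0045 m), for 0.05 s.
At the end, for the whole second after the job is handed in: The crate rests upright (within 0.05 rad) in the bay, origin within 8 mm of the bay's along bay x and 13 mm along bay y, square within 0.09 rad; the button, pressed at least 4.5 mm after the crate was home, is up again (under 2 mm) (all of step 1 and value of joint load below 0.002 m); the robot touches nothing.
It fails at once if the crate tips (more than 0.2 rad) (angle between crate's own z axis and vertical above 0.2 rad).
It fails at once if the crate is lifted off the bench (15 mm) (height (world z) of crate above 0.015 m).
It fails at once if the fingers push or grip the crate up at its bottles (contact force between the fingers and crate above 2 N and z of the grasp point in the frame of crate above 0.11 m).
It fails at once if the button is pressed while the crate is not home (value of joint load above 0.003 m and x of crate in the frame of bay below -0.015 m).
It fails at once if something else on the bench is moved more than 30 mm (distance of any of tube_rack, wash_bottle, sample_cup, tape_roll, reagent_vial, tip_box, control_vial from where it was at the start of the episode above 0.03 m).
It also fails if it takes over 69 s, if anything falls off the work surface, if the arm or the gripper's body presses on something with over 40 N, if the wrist force passes 120 N, or if a joint passes its speed limit or range.

## Working session

There is one attempt and no reset: what is moved stays moved. The work goes in short steps, Python scripts to look and compute and a tool call to move; the robot and the scene stay as the last step left them, time stands still between calls to the robot, and variables do not carry over. Pictures are saved under pics/ and viewed, at most 12 in all, crops included, and the job is handed in when it is done.

Besides the shell and the picture viewer there is one more tool, called after ">>>" as a command line: name --argument value ..., lists and objects as JSON in quotes. step_arm: Moves the arm, as the interface text tells. Its arguments: {"type":"object","properties":{"targets":{"type":"array","items":{"type":"array"}},"grip_force":{"type":"number"}},"required":["targets"]}

```bash
mkdir -p pics; ls; cat > h.py <<'E'
import numpy as np, cv2
from workcell import *
def ray(c,uv):
    K=np.array(c["camera_matrix"]);d=np.array(c["dist_coeffs"]);R=np.array(c["R"]);t=np.array(c["t"])
    n=cv2.undistortPoints(np.array([[uv]],float),K,d)[0,0]
    return -R.T@t, R.T@np.array([n[0],n[1],1.])
def onz(c,uv,z):
    o,d=ray(c,uv); return o+d*(z-o[2])/d[2]
def proj(c,P):
    R=np.array(c["R"]);t=np.array(c["t"],float)
    return cv2.projectPoints(np.array(P,float).reshape(-1,3),cv2.Rodrigues(R)[0],t,np.array(c["camera_matrix"]),np.array(c["dist_coeffs"]))[0][:,0]
E
python3 - <<'E'
from h import *
np.set_printoptions(precision=3,suppress=True)
ims=[]
H={"crate":0,"crate_back":.02,"bottle_tops":.177,"bay":0,"bay_mouth":0,"bay_stop":.02,"load_top":.093}
for n in ["scene","side"]:
    im=read_camera(n); c=calibration(n); cv2.imwrite(f"pics/{n}0.png",im[:,:,::-1])
    for k,z in H.items():
        for r in tip_of(n,k)[:3]:
            a=r["at"]; print(n,k,round(r["score"],2),np.round(a),onz(c,(a[1],a[0]),z))
print(read_state()["tcp_rot"])
E
```

```text
pics
scene crate 0.95 [210. 237.] [ 0.5  -0.21  0.  ]
scene crate 0.83 [243. 182.] [ 0.683 -0.331  0.   ]
scene crate 0.65 [173. 244.] [ 0.329 -0.253  0.   ]
scene crate_back 0.88 [205. 226.] [ 0.507 -0.247  0.02 ]
scene crate_back 0.75 [159. 246.] [ 0.277 -0.263  0.02 ]
scene crate_back 0.63 [242. 194.] [ 0.678 -0.285  0.02 ]
scene bottle_tops 0.94 [178. 234.] [ 0.503 -0.199  0.177]
scene bottle_tops 0.77 [207. 176.] [ 0.662 -0.32   0.177]
scene bottle_tops 0.72 [135. 241.] [ 0.313 -0.253  0.177]
scene bay 0.91 [247. 331.] [0.543 0.14  0.   ]
scene bay_mouth 0.62 [247. 310.] [0.564 0.076 0.   ]
scene bay_mouth 0.38 [211. 237.] [ 0.504 -0.208  0.   ]
scene bay_stop 0.91 [245. 348.] [0.532 0.195 0.02 ]
scene load_top 0.44 [227. 376.] [0.487 0.261 0.093]
side crate 0.91 [295. 292.] [ 0.5   -0.194  0.   ]
side crate 0.73 [344. 247.] [ 0.331 -0.262  0.   ]
side crate 0.72 [304. 372.] [ 0.661 -0.32   0.   ]
side crate_back 0.88 [299. 308.] [ 0.519 -0.238  0.02 ]
side crate_back 0.82 [287. 373.] [ 0.685 -0.29   0.02 ]
side crate_back 0.74 [350. 230.] [ 0.283 -0.267  0.02 ]
side bottle_tops 0.87 [294. 239.] [ 0.324 -0.246  0.177]
side bottle_tops 0.79 [252. 387.] [ 0.677 -0.313  0.177]
side bottle_tops 0.65 [248. 294.] [ 0.5   -0.193  0.177]
side bay 0.86 [209. 242.] [0.547 0.154 0.   ]
side bay_mouth 0.91 [224. 257.] [0.555 0.075 0.   ]
side bay_stop 0.56 [193. 234.] [0.553 0.21  0.02 ]
side load_top 0.56 [169. 206.] [0.493 0.271 0.093]
[0.461 3.107 0.   ]
```

View pics/scene0.png

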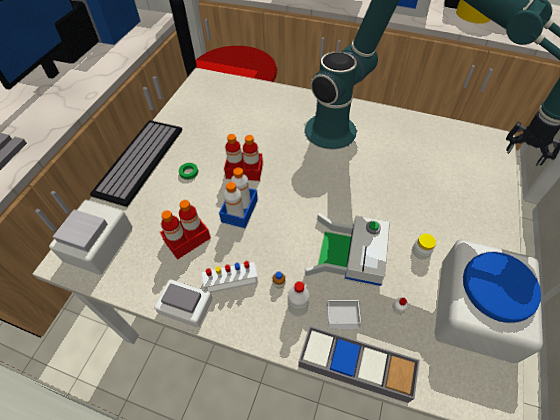

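View pics/side0.png

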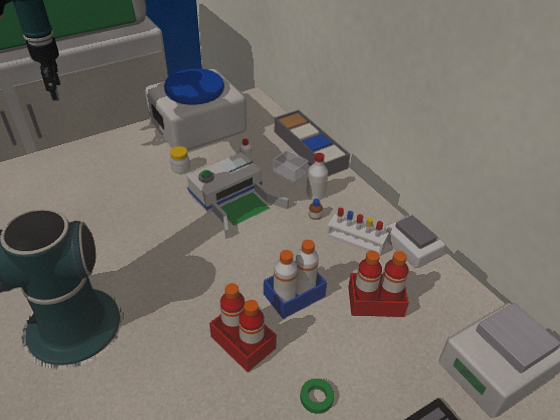

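The blue crate is at scene (238,203) and side (295,288). The look-alikes are red, at scene (185,235) and (243,160), and are not meant. The bay opens towards the crate, and the button is at scene (374,227). Next I fit the crate and bay outlines in both views and check the result in one crop.

```bash
cat > fit.py <<'E'
from h import *
from scipy.optimize import minimize
def box(x0,x1,y0,y1,z0,z1): return np.array([[x,y,z] for x in(x0,x1) for y in(y0,y1) for z in(z0,z1)],float)
a=np.linspace(0,2*np.pi,17)
cyl=lambda y,z1,r:np.array([[r*np.cos(t),y+r*np.sin(t),z] for t in a for z in(.05,z1)])
CR=[box(-.045,.045,-.065,.065,.002,.06)]+[cyl(s*.031,.135,.0275) for s in(-1,1)]+[cyl(s*.031,.177,.014) for s in(-1,1)]
def W(p,P):
    c,s=np.cos(p[2]),np.sin(p[2]); return np.c_[P@[c,-s,0]+p[0],P@[s,c,0]+p[1],P[:,2]]
def sil(c,p,parts,S=2):
    m=np.zeros((420*S,560*S),np.uint8)
    for P in parts:
        cv2.fillConvexPoly(m,cv2.convexHull(np.round(proj(c,W(p,P))*S).astype(np.int32)),1)
    return m
def fit(obs,parts,p0,S=2):
    big=[(c,cv2.resize(m.astype(np.uint8),None,fx=S,fy=S)) for c,m in obs]
    def cost(p):
        e=0
        for c,m in big:
            s=sil(c,p,parts,S); e+=1-(s&m).sum()/(s|m).sum()
        return e
    sx=np.array(p0)+np.vstack([np.zeros(3),np.diag([.015,.015,.15])])
    r=minimize(cost,p0,method="Nelder-Mead",options=dict(initial_simplex=sx,xatol=2e-4,fatol=1e-4)); return r.x,r.fun/len(obs)
f=lambda x0,y0,x1,y1:None
CON=box(.045,.155,-.1,.1,0,.075)
BAY=[CON]+[box(-.02,.045,s*.073,s*.083,0,.035) if s>0 else box(-.02,.045,-.083,-.073,0,.035) for s in(-1,1)]
BAY+=[np.array([[x,s*y,z] for x,y in((-.076,.1),(-.076,.11),(-.02,.073),(-.02,.083)) for z in(0,.035)]) for s in(-1,1)]
BAY+=[box(-.04,.045,-.065,.065,0,.001),box(.09,.12,.045,.075,.07,.093)]
def draw(im,c,p,parts,col):
    for P in parts:
        cv2.polylines(im,[cv2.convexHull(np.round(proj(c,W(p,P))).astype(np.int32))],True,col,1)
E
python3 - <<'E'
from fit import *
np.set_printoptions(precision=3,suppress=True)
oc,ob,ims=[],[],{}
for n,uv in (("scene",(238,203)),("side",(295,280))):
    im=read_camera(n); c=calibration(n); ims[n]=(im.copy(),c)
    cs=[r for r in cut_out(n,"crate") if r["region"][uv[1]-8:uv[1]+9,uv[0]-8:uv[0]+9].mean()>.5]
    oc.append((c,cs[0]["region"])); r=cut_out(n,"bay")[0]; ob.append((c,r["region"])); print(n,cs[0]["extent"],r["extent"],r["score"])
pc,e1=fit(oc,CR,[.5,-.2,1.85]); pb,e2=fit(ob,BAY,[.545,.147,1.7])
print("crate",pc,e1,"bay",pb,e2,"nose",nose_length() if callable(nose_length) else nose_length)
print("button",W(pb,np.array([[.105,.06,.093]])))
out=[]
for n in ims:
    im,c=ims[n]; print(n,[fit([o],P,p)[0] for o,P,p in ((oc[len(out)],CR,pc),(ob[len(out)],BAY,pb))])
    im=cv2.resize(im,None,fx=1)
    draw(im,c,pc,CR,(255,255,0)); draw(im,c,pb,BAY,(255,0,255))
    x0,y0=((200,130) if n=="scene" else (170,140)); out.append(cv2.resize(im[y0:y0+190,x0:x0+200],(400,380),interpolation=2))
cv2.imwrite("pics/fit.png",np.hstack(out)[:,:,::-1])
E
```

```text
scene [221.2, 169.0, 255.2, 231.2] [303.5, 211.4, 390.8, 283.2] 0.69
side [258.4, 236.8, 325.6, 318.7] [185.2, 153.8, 288.7, 238.8] 0.86
crate [ 0.503 -0.199  1.629] 0.06383490079805781 bay [0.553 0.153 1.661] 0.06758119005450852 nose 0.0726
button [[0.483 0.253 0.093]]
scene [array([ 0.5  , -0.197,  1.641]), array([0.551, 0.154, 1.663])]Traceback (most recent call last):
  File "<stdin>", line 14, in <module>
cv2.error: OpenCV(4.12.0) /io/opencv/modules/imgproc/src/resize.cpp:4211: error: (-215:Assertion failed) inv_scale_y > 0 in function 'resize'
```

```bash
python3 - <<'E'
from fit import *
np.set_printoptions(precision=3,suppress=True)
oc,ob,ims=[],[],{}
for n,uv in (("scene",(238,203)),("side",(295,280))):
    im=read_camera(n); c=calibration(n); ims[n]=(im.copy(),c)
    cs=[r for r in cut_out(n,"crate") if r["region"][uv[1]-8:uv[1]+9,uv[0]-8:uv[0]+9].mean()>.5]
    oc.append((c,cs[0]["region"])); ob.append((c,cut_out(n,"bay")[0]["region"]))
R=[fit(oc,CR,[.5,-.2,a]) for a in(1.4,1.6,1.8,2.0,2.2)]; print("crate",R)
pc=min(R,key=lambda r:r[1])[0]; pb=fit(ob,BAY,[.545,.147,1.75])[0]; print(pb)
out=[]
for n in ims:
    im,c=ims[n]; im=im.copy()
    draw(im,c,pc,CR[:1],(255,255,0)); draw(im,c,pb,BAY,(255,0,255))
    x0,y0=((200,130) if n=="scene" else (170,140)); out.append(cv2.resize(im[y0:y0+190,x0:x0+200],(400,380),interpolation=2))
cv2.imwrite("pics/fit.png",np.hstack(out)[:,:,::-1])
E
```

```text
crate [(array([ 0.504, -0.199,  1.63 ]), np.float64(0.06303855562544264)), (array([ 0.503, -0.199,  1.628]), np.float64(0.06235223746070245)), (array([ 0.503, -0.199,  1.627]), np.float64(0.06207131280582573)), (array([ 0.505, -0.199,  1.613]), np.float64(0.06395906354846503)), (array([ 0.504, -0.199,  1.598]), np.float64(0.06187403447718648))]
[0.552 0.154 1.656]
```

View pics/fit.png

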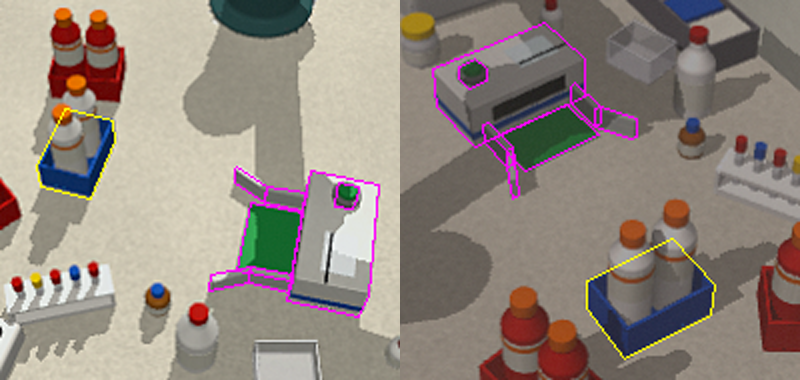

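The outlines fit. The crate is at about (0.503, -0.199) with yaw 1.63, the bay at (0.552, 0.154) with yaw 1.657, and the button at (0.483, 0.253). The crate sits about 79 mm off the bay axis, so I will push it on an S-curve with both open fingertips low on the back wall. The tool will lean back to clear the bottles.

```bash
cat > plan.py <<'E'
from h import *
from scipy.spatial.transform import Rotation as Ro
import json
NOSE=.073
def rot(h,th):  # tool down, tool x heading h, leaned back by th
    x=np.array([np.cos(h),np.sin(h),0]); z=np.array([0,0,-1.]); return Ro.from_matrix(np.c_[x,np.cross(z,x),z])*Ro.from_rotvec([0,th,0])
def push(c,back=0,tipz=.010,th=.42):  # tcp pose with front corner of tips 'back' behind crate's -x wall
    R=rot(c[2],th); front=R.apply([.011,0,NOSE]); tip=R.apply([0,0,NOSE]); u=np.array([np.cos(c[2]),np.sin(c[2])])
    p=np.zeros(3); p[:2]=np.array(c[:2])-(.045+back)*u-front[:2]; p[2]=tipz-tip[2]; return R,p
def rows(way,lin=.038,ang=.11,grip=85):  # way: list of (R,p[,lin])
    s=read_state(); R,p=Ro.from_rotvec(s["tcp_rot"]),np.array(s["tool_pos"]); out=[]
    for w in way:
        Rt,pt=w[:2]; l=w[2] if len(w)>2 else lin
        n=int(np.ceil(max(np.linalg.norm(pt-p)/l,(R.inv()*Rt).magnitude()/ang,1))); R0,p0=R,p; dv=(R0.inv()*Rt).as_rotvec()
        for i in range(1,n+1):
            Ri,pi=R0*Ro.from_rotvec(dv*i/n),p0+(pt-p0)*i/n
            d=np.round((R.inv()*Ri).as_rotvec(),3); t=np.round(R.inv().apply(pi-p)*1000,1)
            p=p+R.apply(t/1000); R=R*Ro.from_rotvec(d); out.append([(d+0).tolist(),(t+0).tolist(),grip])
    for i in range(0,len(out),5): print(json.dumps(out[i:i+5]).replace(" ",""))
    print("end",p.round(3))
E
python3 - <<'E'
from plan import *
c=[.503,-.199,1.63]; R,p=push(c,.045); print(p)
rows([(rot(2.3,0),np.array([.43,.30,.30])),(rot(1.75,0),np.array([.52,-.05,.31])),(R,np.array([p[0],p[1],.30]))])
E
```

```text
[ 0.51068077 -0.32858306  0.07665549]
[[[0.0,0.0,0.05],[-29.5,-23.9,0.4],85],[[0.0,0.0,0.049],[-30.6,-22.4,0.3],85],[[0.0,0.0,0.05],[-31.7,-20.9,0.4],85],[[0.0,0.0,0.05],[-32.7,-19.3,0.3],85],[[0.0,0.0,0.05],[-33.6,-17.6,0.4],85]]
[[[0.0,0.0,0.049],[-34.5,-15.9,0.3],85],[[0.0,0.0,0.05],[-35.2,-14.2,0.4],85],[[0.0,0.0,0.05],[-35.9,-12.4,0.3],85],[[0.0,0.0,0.049],[-36.4,-10.6,0.4],85],[[0.0,0.0,0.05],[-36.9,-8.8,0.3],85]]
[[[0.0,0.0,0.05],[-37.4,-7.0,0.4],85],[[0.0,0.0,0.055],[-32.1,-16.6,-1.0],85],[[0.0,0.0,0.055],[-33.0,-14.8,-1.0],85],[[0.0,0.0,0.055],[-33.7,-13.0,-1.0],85],[[0.0,0.0,0.055],[-34.4,-11.1,-1.0],85]]
[[[0.0,0.0,0.055],[-34.9,-9.2,-1.0],85],[[0.0,0.0,0.055],[-35.4,-7.3,-1.0],85],[[0.0,0.0,0.055],[-35.8,-5.3,-1.0],85],[[0.0,0.0,0.055],[-35.9,-3.3,-1.0],85],[[0.0,0.0,0.055],[-36.1,-1.4,-1.0],85]]
[[[0.0,0.0,0.055],[-36.2,0.7,-1.0],85],[[-0.003,0.052,0.015],[-34.1,-7.4,1.2],85],[[-0.003,0.053,0.015],[-34.1,-6.8,-0.5],85],[[-0.003,0.052,0.014],[-34.2,-6.3,-2.4],85],[[-0.004,0.053,0.015],[-34.2,-5.9,-4.2],85]]
[[[-0.003,0.052,0.015],[-33.9,-5.3,-6.0],85],[[-0.003,0.053,0.015],[-33.6,-4.7,-7.7],85],[[-0.003,0.052,0.014],[-33.3,-4.3,-9.6],85],[[-0.003,0.053,0.015],[-32.8,-3.7,-11.3],85]]
end [ 0.511 -0.329  0.3  ]
```

>>> step_arm --targets '[[[0,0,0.05],[-29.5,-24,0.4],85],[[0,0,0.05],[-30.5,-22.5,0.4],85],[[0,0,0.05],[-31.5,-21,0.4],85],[[0,0,0.05],[-32.5,-19.5,0.4],85],[[0,0,0.05],[-33.5,-17.5,0.4],85]]'

```text
time: 1.82
tool_pos: [0.3021, 0.487, 0.3019]
tcp_rot: [0.848, 3.025, 0.0]
wrist_force: [-0.0, -0.4, 0.0]
width: 0.992
grip_force: 0.0
```

>>> step_arm --targets '[[[0,0,0.05],[-34.5,-16,0.4],85],[[0,0,0.05],[-35,-14,0.4],85],[[0,0,0.05],[-36,-12.5,0.4],85],[[0,0,0.05],[-36.5,-10.5,0.4],85],[[0,0,0.05],[-37,-9,0.4],85]]'

```text
time: 2.23
tool_pos: [0.4083, 0.3293, 0.3002]
tcp_rot: [1.219, 2.895, 0.001]
wrist_force: [0.7, -0.5, -0.5]
width: 0.996
grip_force: 0.0
```

>>> step_arm --targets '[[[0,0,0.05],[-37.5,-7,0.4],85],[[0,0,0.055],[-32,-16.5,-1],85],[[0,0,0.055],[-33,-15,-1],85],[[0,0,0.055],[-33.5,-13,-1],85],[[0,0,0.055],[-34.5,-11,-1],85]]'

```text
time: 2.65
tool_pos: [0.4645, 0.1576, 0.3038]
tcp_rot: [1.598, 2.704, 0.001]
wrist_force: [0.7, 0.5, -0.5]
width: 0.99
grip_force: 0.0
```

>>> step_arm --targets '[[[0,0,0.055],[-35,-9,-1],85],[[0,0,0.055],[-35.5,-7.5,-1],85],[[0,0,0.055],[-36,-5.5,-1],85],[[0,0,0.055],[-36,-3.5,-1],85],[[0,0,0.055],[-36,-1.5,-1],85]]'

```text
time: 3.07
tool_pos: [0.5085, -0.0181, 0.3089]
tcp_rot: [1.954, 2.459, 0.001]
wrist_force: [0.8, 0.2, -0.5]
width: 0.999
grip_force: 0.0
```

>>> step_arm --targets '[[[0,0,0.055],[-36,0.5,-1],85],[[-0.003,0.052,0.015],[-34,-7.5,1],85],[[-0.003,0.053,0.015],[-34,-7,-0.5],85],[[-0.003,0.052,0.015],[-34,-6.5,-2.5],85],[[-0.003,0.053,0.015],[-34,-6,-4],85]]'

```text
time: 3.48
tool_pos: [0.5112, -0.1917, 0.3053]
tcp_rot: [-1.983, -2.225, -0.219]
wrist_force: [-0.0, -1.1, 0.0]
width: 0.999
grip_force: 0.0
```

>>> step_arm --targets '[[[-0.003,0.052,0.015],[-34,-5.5,-6],85],[[-0.003,0.053,0.015],[-33.5,-5,-8],85],[[-0.003,0.052,0.015],[-33.5,-4.5,-9.5],85],[[-0.003,0.053,0.015],[-33,-4,-11],85],[[0,0,0],[0,0,0],85]]'

```text
time: 3.9
tool_pos: [0.5039, -0.3366, 0.2967]
tcp_rot: [-1.937, -2.03, -0.409]
wrist_force: [0.6, 0.4, -0.2]
width: 0.994
grip_force: 0.0
```

```bash
python3 - <<'E'
from plan import *
from fit import *
np.set_printoptions(precision=3,suppress=True)
c=calibration("wrist"); im=read_camera("wrist")
for k,z in {"crate_back":.02,"bottle_tops":.177,"crate":0}.items():
    for r in tip_of("wrist",k)[:2]: a=r["at"]; print(k,r["score"],np.round(a),onz(c,(a[1],a[0]),z))
im=im.copy(); draw(im,c,[.503,-.199,1.63],CR[:1],(255,255,0)); cv2.imwrite("pics/w1.png",im[:,:,::-1])
R,p=push([.503,-.199,1.63],.045); rows([(R,p)]); rows([(R,p+[0,0,.08])])
E
```

```text
crate_back 0.89 [206. 285.] [ 0.503 -0.243  0.02 ]
crate_back 0.87 [248. 455.] [ 0.692 -0.28   0.02 ]
bottle_tops 0.91 [177.  21.] [ 0.326 -0.256  0.177]
bottle_tops 0.83 [101. 288.] [ 0.502 -0.196  0.177]
crate 0.95 [211. 132.] [ 0.325 -0.254  0.   ]
crate 0.82 [281. 429.] [ 0.671 -0.317  0.   ]
[[[0.0,0.0,-0.001],[-15.1,1.0,33.9],85],[[0.0,0.0,-0.001],[-15.2,0.9,33.9],85],[[0.0,0.0,0.0],[-15.1,1.0,33.9],85],[[0.0,0.0,-0.001],[-15.1,0.9,33.9],85],[[0.0,-0.001,-0.001],[-15.2,0.9,33.9],85]]
[[[0.0,0.0,-0.001],[-15.1,1.0,34.0],85]]
end [ 0.511 -0.329  0.077]
[[[0.0,0.0,-0.001],[-14.5,1.4,32.6],85],[[0.0,0.0,-0.001],[-14.6,1.4,32.6],85],[[0.0,-0.001,-0.002],[-14.5,1.4,32.6],85],[[0.0,0.0,-0.001],[-14.5,1.4,32.6],85]]
end [ 0.511 -0.329  0.157]
```

View pics/w1.png

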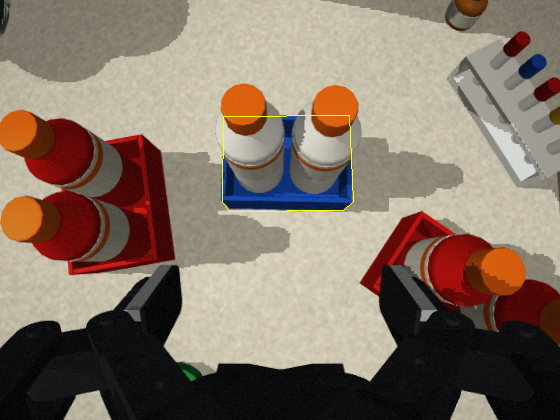

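The wrist view shows the blue tray centred, with its back wall at rows 205–210 and columns 222–353. The predicted outline matches it. The corner of the right-hand red crate, at (362,287), is near the descent line of the right finger, so I check the clearance.

```bash
python3 - <<'E'
from plan import *
c=calibration("wrist")
for uv in((362,287),(421,213),(175,262),(400,310)): print(uv,onz(c,uv,.06).round(3),onz(c,uv,0).round(3))
E
```

```text
(362, 287) [ 0.583 -0.315  0.06 ] [ 0.597 -0.319  0.   ]
(421, 213) [ 0.641 -0.24   0.06 ] [ 0.665 -0.23   0.   ]
(175, 262) [ 0.401 -0.301  0.06 ] [ 0.382 -0.303  0.   ]
(400, 310) [ 0.62  -0.335  0.06 ] [ 0.641 -0.343  0.   ]
```

```bash
python3 - <<'E'
from plan import *
R,p=push([.502,-.198,1.63],.028); print(p); rows([(R,p+[0,0,.08]),(R,p+[0,0,.004],.025)],grip=60)
E
```

```text
[ 0.50867489 -0.31061284  0.07665549]
[[[0.0,0.0,-0.001],[-10.4,1.2,34.4],60],[[0.0,0.0,-0.001],[-10.4,1.1,34.5],60],[[0.0,-0.001,-0.002],[-10.4,1.2,34.4],60],[[0.0,0.0,-0.001],[-10.4,1.1,34.5],60],[[0.0,0.0,0.0],[-7.8,0.0,17.4],60]]
[[[0.0,0.0,0.0],[-7.7,0.0,17.3],60],[[0.0,0.0,0.0],[-7.8,0.0,17.4],60],[[0.0,0.0,0.0],[-7.7,0.0,17.3],60]]
end [ 0.509 -0.311  0.081]
```

>>> step_arm --targets '[[[0,0,0],[0,0,0],60],[[0,0,-0.001],[-10.5,1,34.5],60],[[0,0,-0.001],[-10.5,1,34.5],60],[[0,0,-0.001],[-10.5,1,34.5],60],[[0,0,-0.001],[-10.5,1,34.5],60]]'

```text
time: 4.52
tool_pos: [0.5087, -0.3097, 0.1565]
tcp_rot: [-1.925, -2.047, -0.411]
wrist_force: [0.8, -0.3, 0.6]
width: 0.706
grip_force: 0.0
```

>>> step_arm --targets '[[[0,0,0],[-8,0,17.5],60],[[0,0,0],[-8,0,17.5],60],[[0,0,0],[-7.5,0,17],60],[[0,0,0],[-7.5,0,17.5],60],[[0,0,0],[0,0,0],60]]'

```text
time: 4.93
tool_pos: [0.5066, -0.3081, 0.0774]
tcp_rot: [-1.92, -2.04, -0.409]
wrist_force: [-1.3, 0.3, -0.6]
width: 0.705
grip_force: 0.0
```

```bash
python3 - <<'E'
from plan import *
from fit import *
s=read_state(); print(s["tool_pos"],s["tcp_rot"],s["wrist_force"],s["width"],nose_length, np.round(s["q"],2))
im=read_camera("wrist"); a=np.ascontiguousarray(im[:,:,::-1]); b=np.ascontiguousarray(read_camera("side")[170:380,200:480,::-1]); 
cv2.imwrite("pics/w2.png",np.hstack([cv2.resize(a,(400,300)),cv2.resize(b,(400,300))]))
E
```

```text
[ 0.50657388 -0.30811935  0.07740343] [-1.92048964 -2.03970506 -0.40888301] [-1.33024923  0.25699829 -0.59558479] 0.7053335627063574 0.0726 [-0.72  0.49  1.8   0.32  1.18 -0.95]
```

View pics/w2.png

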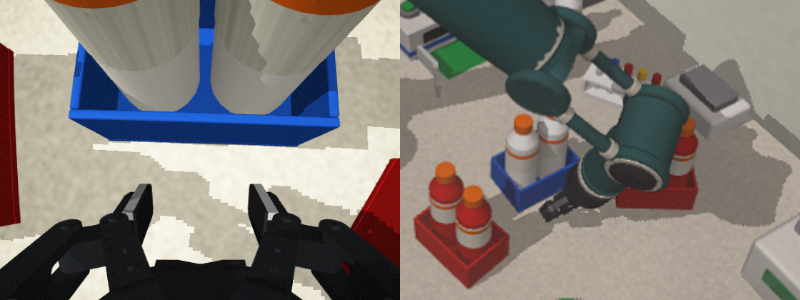

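Both pads are clear of the red crates and sit low behind the wall. Next I plan the S-shaped push.

```bash
cat > path.py <<'E'
from plan import *
from fit import W
B=np.array([.552,.154,1.657])
def rel(p):
    c,s=np.cos(B[2]),np.sin(B[2]); d=np.array(p[:2])-B[:2]; return np.array([d@[c,s],d@[-s,c],p[2]-B[2]])
def absp(q):
    w=W(B,np.array([[q[0],q[1],0]]))[0]; return [w[0],w[1],q[2]+B[2]]
def scurve(q,xe=-.085,step=.009):
    # two equal arcs, heading q[2] -> f -> 0, ending at y=0, x=xe
    from scipy.optimize import fsolve
    h=q[2]
    def end(v):
        R,f=v; return [q[0]+R*(np.sin(h)-np.sin(f))+R*(0-np.sin(f))-xe, q[1]-R*(np.cos(h)-np.cos(f))-R*(1-np.cos(f))*-1*-1]
    # integrate instead: unicycle, curvature -1/R over (h-f)R, then +1/R over (0-f)R
    def traj(v,n=200):
        R,f=v; th=np.r_[np.linspace(h,f,n),np.linspace(f,0,n)]; ds=np.abs(np.diff(th))*R
        m=(th[1:]+th[:-1])/2; return np.c_[np.r_[0,np.cumsum(ds*np.cos(m))]+q[0],np.r_[0,np.cumsum(ds*np.sin(m))]+q[1],th],np.r_[0,np.cumsum(ds)]
    v=fsolve(lambda v:(traj(v)[0][-1,:2]-[xe,0])*10,[.24,-.55]); T,s=traj(v); print("R,f",v)
    g=np.arange(step,s[-1]+step,step); return [np.array([np.interp(x,s,T[:,i]) for i in range(3)]) for x in g]
E
sed -i '/def end(v)/,/return \[q/d' path.py
python3 - <<'E'
from path import *
q=rel([.502,-.198,1.63]); print(q)
P=scurve(q); print(len(P))
rows([(*push(absp(q),.006),.012)]+[(*push(absp(p)),.02) for p in P[:14]],grip=60)
E
```

```text
[-0.34638809  0.08012046 -0.027     ]
R,f [ 0.24386927 -0.58166592]
31
[[[0.0,-0.001,0.0],[8.9,0.2,6.2],60],[[-0.001,0.0,0.001],[8.8,0.3,6.1],60],[[-0.015,0.0,0.033],[13.8,-3.0,6.1],60],[[-0.015,0.0,0.034],[8.2,-2.9,3.7],60],[[-0.015,0.0,0.034],[8.3,-3.0,3.7],60]]
[[[-0.015,0.0,0.033],[8.3,-3.0,3.7],60],[[-0.015,0.0,0.034],[8.2,-2.9,3.7],60],[[-0.015,0.0,0.034],[8.3,-3.0,3.7],60],[[-0.015,0.0,0.034],[8.3,-3.0,3.7],60],[[-0.015,0.0,0.033],[8.2,-2.9,3.7],60]]
[[[-0.015,0.0,0.034],[8.3,-3.0,3.7],60],[[-0.015,0.0,0.034],[8.3,-2.9,3.7],60],[[-0.015,0.0,0.033],[8.2,-3.0,3.7],60],[[-0.015,0.0,0.034],[8.3,-3.0,3.7],60],[[-0.016,0.0,0.034],[8.3,-2.9,3.7],60]]
[[[-0.015,0.0,0.033],[8.2,-3.0,3.7],60]]
end [ 0.489 -0.152  0.077]
```

>>> step_arm --targets '[[[0,0,0],[9,0,6],60],[[0,0,0],[9,0,6],60],[[-0.015,0,0.033],[14,-3,6],60],[[-0.015,0,0.034],[8.3,-3,3.7],60],[[-0.015,0,0.034],[8.3,-3,3.7],60]]'

```text
time: 5.45
tool_pos: [0.4977, -0.2578, 0.0783]
tcp_rot: [-2.05, -1.946, -0.435]
wrist_force: [-0.3, -6.5, -1.1]
width: 0.702
grip_force: 3.3
```

>>> step_arm --targets '[[[-0.015,0,0.034],[8.3,-3,3.7],60],[[-0.015,0,0.034],[8.3,-3,3.7],60],[[-0.015,0,0.033],[8.3,-3,3.7],60],[[-0.015,0,0.034],[8.3,-3,3.7],60],[[-0.015,0,0.034],[8.3,-3,3.7],60]]'

```text
time: 5.87
tool_pos: [0.4882, -0.211, 0.0782]
tcp_rot: [-2.239, -1.762, -0.475]
wrist_force: [-1.8, -6.0, -0.9]
width: 0.7
grip_force: 3.3
```

```bash
cat > see.py <<'E'
from path import *
from fit import *
def see(seed,names=("scene","side","wrist"),pic=None):
    s=read_state(); print("tcp",np.round(s["tool_pos"],3),"F",np.round(s["wrist_force"],1),"t",round(s["time"],1))
    for n in names:
        c=calibration(n); im=read_camera(n).copy()
        for k,z,l in(("bottle_tops",.177,[0,0,.177]),("crate_back",.02,[-.045,0,.02])):
            e=proj(c,W(seed,np.array([l])))[0]
            for r in tip_of(n,k):
                a=r["at"][::-1]
                if np.hypot(*(np.array(a)-e))<45: print(n,k,round(r["score"],2),onz(c,a,z)[:2].round(3),"expect",W(seed,np.array([l]))[0,:2].round(3)); break
        if pic and n in pic: draw(im,c,seed,CR[:1],(255,255,0)); cv2.imwrite(pic[n],im[:,:,::-1])
def contact_pose():  # crate pose implied by flush contact, assuming lateral centre kept
    s=read_state(); R=Ro.from_rotvec(s["tcp_rot"]); f=R.apply([.011,0,NOSE])+s["tool_pos"]; x=R.apply([1,0,0]); h=np.arctan2(x[1],x[0])
    return [f[0]+.045*np.cos(h),f[1]+.045*np.sin(h),h],f[2]
E
python3 - <<'E'
from see import *
p,z=contact_pose(); print(np.round(p,3),"rel",rel(p).round(3),"front z",z)
see(p,pic={"wrist":"pics/w3.png"})
E
```

```text
[ 0.508 -0.129  1.334] rel [-0.278  0.068 -0.323] front z 0.015882275581797722
tcp [ 0.488 -0.211  0.078] F [-1.8 -6.  -0.9] t 5.9
scene bottle_tops 0.75 [ 0.508 -0.126] expect [ 0.508 -0.129]
scene crate_back 0.92 [ 0.487 -0.188] expect [ 0.498 -0.173]
side bottle_tops 0.73 [ 0.507 -0.128] expect [ 0.508 -0.129]
side crate_back 0.83 [ 0.505 -0.179] expect [ 0.498 -0.173]
wrist crate_back 0.84 [ 0.495 -0.175] expect [ 0.498 -0.173]
```

View pics/w3.png

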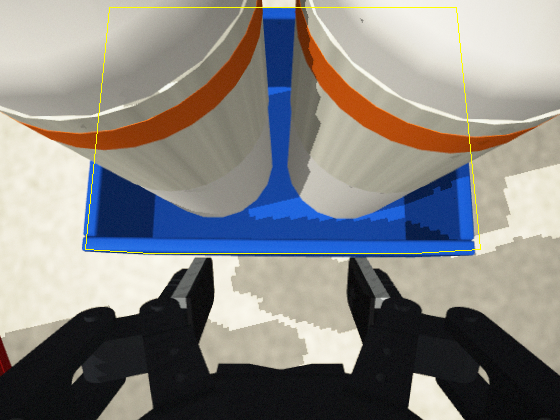

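The crate follows the pusher flush: the yellow outline matches the tray, with its back wall at row 250. I plan the rest from the measured pose.

```bash
python3 - <<'E'
from see import *
p,z=contact_pose(); q=rel(p)
P=scurve(q,-.085); print(len(P),P[-1])
rows([(*push(absp(p)),.02) for p in P[:20]],grip=60)
E
```

```text
R,f [ 0.24470852 -0.58293106]
23 [-8.50000000e-02  1.52849955e-13  0.00000000e+00]
[[[-0.015,-0.001,0.034],[8.1,-3.0,4.1],60],[[-0.015,0.0,0.033],[8.3,-2.9,3.7],60],[[-0.015,0.0,0.034],[8.3,-3.0,3.7],60],[[-0.015,0.0,0.033],[8.2,-2.9,3.7],60],[[-0.015,0.0,0.034],[8.3,-3.0,3.7],60]]
[[[-0.015,0.0,0.033],[8.3,-2.9,3.7],60],[[-0.015,0.0,0.034],[8.2,-3.0,3.7],60],[[0.013,0.0,-0.03],[8.3,2.6,3.7],60],[[0.015,0.0,-0.033],[8.3,3.0,3.7],60],[[0.015,0.0,-0.034],[8.2,2.9,3.6],60]]
[[[0.015,0.0,-0.033],[8.3,3.0,3.7],60],[[0.015,0.0,-0.034],[8.3,3.0,3.7],60],[[0.015,0.0,-0.033],[8.2,2.9,3.7],60],[[0.015,0.0,-0.034],[8.3,3.0,3.7],60],[[0.015,0.0,-0.034],[8.3,2.9,3.7],60]]
[[[0.015,0.0,-0.033],[8.3,3.0,3.7],60],[[0.015,0.0,-0.034],[8.2,2.9,3.7],60],[[0.015,0.0,-0.033],[8.3,3.0,3.7],60],[[0.015,0.0,-0.034],[8.3,2.9,3.7],60],[[0.015,0.0,-0.034],[8.2,3.0,3.7],60]]
end [ 0.558 -0.042  0.077]
```

>>> step_arm --targets '[[[-0.015,0,0.034],[8.2,-3,4],60],[[-0.015,0,0.034],[8.3,-3,3.7],60],[[-0.015,0,0.034],[8.3,-3,3.7],60],[[-0.015,0,0.033],[8.3,-3,3.7],60],[[-0.015,0,0.033],[8.3,-3,3.7],60]]'

```text
time: 6.73
tool_pos: [0.4881, -0.1645, 0.0771]
tcp_rot: [-2.413, -1.561, -0.513]
wrist_force: [-3.1, -7.1, 1.8]
width: 0.702
grip_force: 4.5
```

>>> step_arm --targets '[[[-0.015,0,0.034],[8.3,-3,3.7],60],[[-0.015,0,0.033],[8.3,-3,3.7],60],[[0.013,0,-0.03],[8.3,2.6,3.7],60],[[0.015,0,-0.033],[8.3,3,3.7],60],[[0.015,0,-0.034],[8.3,3,3.7],60]]'

```text
time: 7.15
tool_pos: [0.5099, -0.1243, 0.0769]
tcp_rot: [-2.379, -1.6, -0.505]
wrist_force: [-3.8, -8.5, 2.7]
width: 0.707
grip_force: 4.4
```

>>> step_arm --targets '[[[0.015,0,-0.033],[8.3,3,3.7],60],[[0.015,0,-0.034],[8.3,3,3.7],60],[[0.015,0,-0.033],[8.3,3,3.7],60],[[0.015,0,-0.034],[8.3,3,3.7],60],[[0.015,0,-0.034],[8.3,3,3.7],60]]'

```text
time: 7.57
tool_pos: [0.539, -0.0861, 0.0769]
tcp_rot: [-2.203, -1.797, -0.468]
wrist_force: [-1.7, -8.0, 1.4]
width: 0.703
grip_force: 4.2
```

```bash
python3 - <<'E'
from see import *
p,z=contact_pose(); print(np.round(p,3),"rel",rel(p).round(3),"front z",z)
see(p,pic={"wrist":"pics/w4.png"})
P=scurve(rel(p),-.075); print(len(P))
rows([(*push(absp(p)),.02) for p in P],grip=60)
E
```

```text
[ 0.556 -0.003  1.369] rel [-0.157  0.009 -0.288] front z 0.014606738973982444
tcp [ 0.539 -0.086  0.077] F [-1.7 -8.   1.4] t 7.6
scene bottle_tops 0.96 [ 0.545 -0.005] expect [ 0.556 -0.003]
scene crate_back 0.68 [ 0.544 -0.045] expect [ 0.547 -0.047]
side bottle_tops 0.81 [ 0.559 -0.003] expect [ 0.556 -0.003]
side crate_back 0.77 [ 0.549 -0.043] expect [ 0.547 -0.047]
wrist crate_back 0.94 [ 0.547 -0.049] expect [ 0.547 -0.047]
R,f [ 0.28714448 -0.22714005]
10
[[[0.014,0.0,-0.032],[6.9,4.1,3.3],60],[[0.013,0.0,-0.028],[8.3,2.5,3.7],60],[[0.013,0.0,-0.029],[8.2,2.5,3.6],60],[[0.013,0.0,-0.028],[8.3,2.6,3.7],60],[[0.013,0.0,-0.029],[8.2,2.5,3.7],60]]
[[[0.012,0.0,-0.029],[8.3,2.5,3.7],60],[[0.013,0.0,-0.028],[8.2,2.5,3.7],60],[[0.013,0.0,-0.029],[8.3,2.5,3.7],60],[[0.013,0.0,-0.028],[8.2,2.6,3.7],60],[[0.002,0.0,-0.006],[1.7,0.5,0.7],60]]
end [ 0.568 -0.005  0.077]path.py:16: RuntimeWarning: The iteration is not making good progress, as measured by the 
 improvement from the last ten iterations.
  v=fsolve(lambda v:(traj(v)[0][-1,:2]-[xe,0])*10,[.24,-.55]); T,s=traj(v); print("R,f",v)
```

View pics/w4.png

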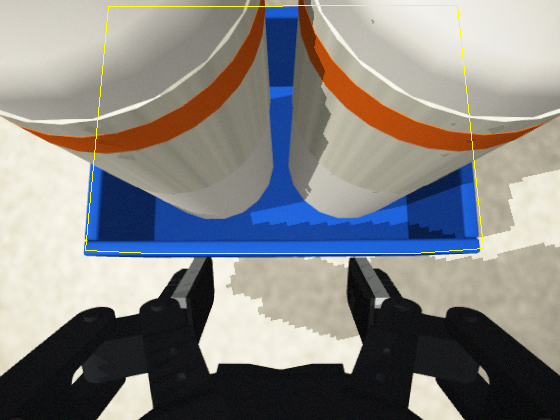

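>>> step_arm --targets '[[[0.015,0,-0.034],[8.3,3,3.7],60],[[0.015,0,-0.034],[8.3,3,3.7],60],[[0.015,0,-0.034],[8.3,3,3.7],60],[[0.015,0,-0.034],[8.3,3,3.7],60],[[0.015,0,-0.034],[8.3,3,3.7],60]]'

```text
time: 8.43
tool_pos: [0.5586, -0.0421, 0.0768]
tcp_rot: [-2.01, -1.976, -0.427]
wrist_force: [-0.1, -8.0, 0.7]
width: 0.703
grip_force: 4.0
```

>>> step_arm --targets '[[[0.015,0,-0.034],[8.3,3,3.7],60],[[0.015,0,-0.034],[8.3,3,3.7],60],[[0.011,0,-0.026],[6.5,2.3,2.9],60],[[0,0,0],[0,0,0],60]]'

```text
time: 8.77
tool_pos: [0.5667, -0.0153, 0.0768]
tcp_rot: [-1.897, -2.067, -0.406]
wrist_force: [0.1, -2.5, 0.0]
width: 0.702
grip_force: 1.1
```

```bash
python3 - <<'E'
from see import *
p,z=contact_pose(); print(np.round(p,3),"rel",rel(p).round(3),"front z",z)
see(p)
c=calibration("scene"); im=read_camera("scene").copy(); draw(im,c,p,CR[:1],(255,255,0)); draw(im,c,B,BAY,(255,0,255))
c=calibration("wrist"); w=read_camera("wrist").copy(); draw(w,c,p,CR[:1],(255,255,0))
cv2.imwrite("pics/s5.png",np.hstack([cv2.resize(im[180:300,250:410],(480,360),interpolation=2),cv2.resize(w,(320,240)).repeat(1,0) if 0 else cv2.copyMakeBorder(cv2.resize(w,(320,240)),0,120,0,0,0)])[:,:,::-1])
rows([(*push(absp([-.03,0,0])),.009)],grip=60)
E
```

```text
[0.56  0.069 1.657] rel [-0.085 -0.     0.   ] front z 0.014621872505498464
tcp [ 0.567 -0.015  0.077] F [ 0.1 -2.5  0. ] t 8.8
scene bottle_tops 0.57 [0.551 0.075] expect [0.56  0.069]
scene crate_back 0.91 [0.564 0.019] expect [0.563 0.024]
side bottle_tops 0.61 [0.568 0.069] expect [0.56  0.069]
side crate_back 0.63 [0.576 0.025] expect [0.563 0.024]
wrist crate_back 0.68 [0.564 0.021] expect [0.563 0.024]
[[[0.0,0.0,0.0],[7.2,0.1,3.2],60],[[0.0,0.0,-0.001],[7.2,0.0,3.3],60],[[0.001,0.0,0.0],[7.2,0.1,3.2],60],[[0.0,0.0,0.0],[7.3,0.1,3.3],60],[[0.0,-0.001,0.0],[7.2,0.1,3.2],60]]
[[[0.0,0.0,-0.001],[7.2,0.1,3.2],60],[[0.001,0.0,0.0],[7.2,0.1,3.3],60]]
end [0.562 0.04  0.077]
```

View pics/s5.png

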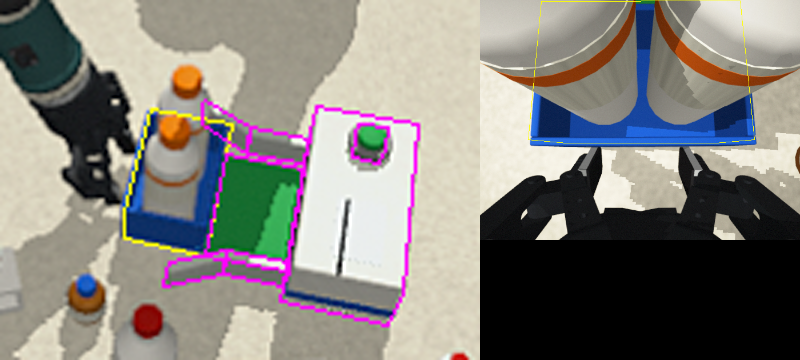

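The crate is square in the mouth with its outline centred between the guides. I push straight, then slowly to the stop.

>>> step_arm --targets '[[[0,0,0],[7.2,0,3.2],60],[[0,0,0],[7.2,0,3.2],60],[[0,0,0],[7.2,0,3.2],60],[[0,0,0],[7.2,0,3.2],60],[[0,0,0],[7.2,0,3.2],60]]'

```text
time: 9.73
tool_pos: [0.5636, 0.0223, 0.0769]
tcp_rot: [-1.901, -2.068, -0.405]
wrist_force: [1.1, -8.2, -0.6]
width: 0.699
grip_force: 3.9
```

>>> step_arm --targets '[[[0,0,0],[7.2,0,3.2],60],[[0,0,0],[7.2,0,3.2],60],[[0,0,0],[5,0,2.2],60],[[0,0,0],[5,0,2.2],60],[[0,0,0],[3.7,0,1.6],60]]'

```text
time: 10.15
tool_pos: [0.5608, 0.0532, 0.0768]
tcp_rot: [-1.9, -2.068, -0.405]
wrist_force: [0.9, -7.0, -0.7]
width: 0.701
grip_force: 3.9
```

>>> step_arm --targets '[[[0,0,0],[2.7,0,1.2],60],[[0,0,0],[2.7,0,1.2],60],[[0,0,0],[1.8,0,0.8],60]]'

```text
time: 10.4
tool_pos: [0.5601, 0.0608, 0.0769]
tcp_rot: [-1.9, -2.068, -0.405]
wrist_force: [-0.4, -8.6, 0.4]
width: 0.7
grip_force: 3.9
```

```bash
python3 - <<'E'
from see import *
p,z=contact_pose(); print(np.round(p,3),"rel",rel(p).round(4),"front z",z)
see(p)
E
```

```text
[0.553 0.145 1.656] rel [-0.0089 -0.0004 -0.0011] front z 0.014582684429393623
tcp [0.56  0.061 0.077] F [-0.4 -8.6  0.4] t 10.4
scene bottle_tops 0.68 [0.547 0.145] expect [0.553 0.145]
scene crate_back 0.59 [0.553 0.087] expect [0.557 0.1  ]
side bottle_tops 0.96 [0.554 0.143] expect [0.553 0.145]
side crate_back 0.91 [0.575 0.097] expect [0.557 0.1  ]
wrist crate_back 0.8 [0.559 0.096] expect [0.557 0.1  ]
```

Force is still the sliding level, so I creep in until it rises.

>>> step_arm --targets '[[[0,0,0],[2.7,0,1.2],60],[[0,0,0],[1.8,0,0.8],60]]'

```text
time: 11.02
tool_pos: [0.5598, 0.0656, 0.0769]
tcp_rot: [-1.9, -2.067, -0.405]
wrist_force: [0.0, -7.7, -0.2]
width: 0.703
grip_force: 3.9
```

>>> step_arm --targets '[[[0,0,0],[1.8,0,0.8],60],[[0,0,0],[0.9,0,0.4],60]]'

```text
time: 11.18
tool_pos: [0.5595, 0.0686, 0.0769]
tcp_rot: [-1.9, -2.067, -0.405]
wrist_force: [0.4, -7.9, -1.5]
width: 0.702
grip_force: 3.9
```

>>> step_arm --targets '[[[0,0,0],[0.9,0,0.4],60],[[0,0,0],[0.9,0,0.4],60]]'

```text
time: 11.35
tool_pos: [0.5594, 0.0704, 0.0769]
tcp_rot: [-1.9, -2.068, -0.405]
wrist_force: [0.7, -8.0, -0.4]
width: 0.702
grip_force: 3.9
```

>>> step_arm --targets '[[[0,0,0],[0.9,0,0.4],60],[[0,0,0],[0.9,0,0.4],60]]'

```text
time: 11.52
tool_pos: [0.5592, 0.0723, 0.0768]
tcp_rot: [-1.9, -2.068, -0.405]
wrist_force: [0.9, -9.3, -0.4]
width: 0.705
grip_force: 3.9
```

>>> step_arm --targets '[[[0,0,0],[0.9,0,0.4],60],[[0,0,0],[0.9,0,0.4],60]]'

```text
time: 11.68
tool_pos: [0.559, 0.0743, 0.0768]
tcp_rot: [-1.9, -2.067, -0.405]
wrist_force: [0.2, -8.3, 1.0]
width: 0.702
grip_force: 4.5
```

>>> step_arm --targets '[[[0,0,0],[0.9,0,0.4],60],[[0,0,0],[0.9,0,0.4],60]]'

```text
time: 11.85
tool_pos: [0.5593, 0.075, 0.0769]
tcp_rot: [-1.901, -2.071, -0.404]
wrist_force: [0.7, -15.9, 2.2]
width: 0.703
grip_force: 8.2
```

>>> step_arm --targets '[[[0,0,0],[0.9,0,0.4],60],[[0,0,0],[0.9,0,0.4],60]]'

```text
time: 12.02
tool_pos: [0.5596, 0.0755, 0.077]
tcp_rot: [-1.902, -2.075, -0.402]
wrist_force: [-1.5, -24.2, 4.0]
width: 0.698
grip_force: 12.0
```

```bash
python3 - <<'E'
from see import *
s=read_state(); print(s["wrist_force"])
p,z=contact_pose(); print(np.round(p,3),"rel",rel(p).round(4))
see(p,["wrist"])
out=[]
for n,(x0,y0,w) in {"scene":(280,190,130),"side":(160,140,130)}.items():
    c=calibration(n); im=read_camera(n).copy(); out.append(cv2.resize(im[y0:y0+w*3//4,x0:x0+w],(400,300),interpolation=2))
    for k in("bottle_tops","load_top"):
        r=tip_of(n,k); print(n,k,[(round(x["score"],2),onz(c,x["at"][::-1],.177 if k[0]=="b" else .093)[:2].round(3)) for x in r[:3]])
cv2.imwrite("pics/s6.png",np.hstack(out)[:,:,::-1])
E
```

```text
[ -1.50317344 -24.23961082   4.01287593]
[0.553 0.159 1.659] rel [ 0.0054 -0.001   0.0019]
tcp [0.56  0.075 0.077] F [ -1.5 -24.2   4. ] t 12.0
scene bottle_tops [(0.92, array([0.552, 0.156])), (0.72, array([ 0.665, -0.313])), (0.66, array([ 0.322, -0.249]))]
scene load_top [(0.49, array([0.482, 0.262]))]
side bottle_tops [(0.94, array([ 0.674, -0.316])), (0.75, array([0.549, 0.16 ])), (0.74, array([ 0.328, -0.25 ]))]
side load_top [(0.64, array([0.492, 0.26 ]))]
```

View pics/s6.png

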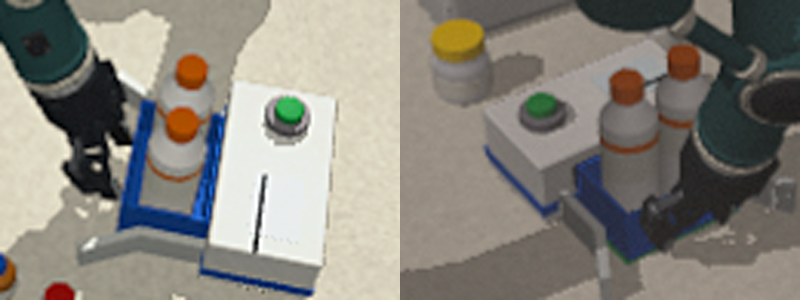

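Force rose to 24 N and the images show the tray against the console, so the crate is home. I back straight out, rise, and go over the button with the fingers shut.

```bash
python3 - <<'E'
from see import *
s=read_state(); p=np.array(s["tool_pos"]); R=Ro.from_rotvec(s["tcp_rot"]); u=np.array([np.cos(1.657),np.sin(1.657),0])
a=p-.07*u; b=a+[0,0,.23]
rows([(R,a,.015),(R,b,.036)],grip=60); 
print("--")
rows([(R,a,.015),(R,b,.036),(rot(1.657,0),np.array([.50,.13,.31])),(rot(1.657,0),np.array([.484,.258,.25]))],grip=0)
E
```

```text
[[[0.0,0.0,0.0],[-12.8,0.0,-5.6],60],[[0.0,0.0,0.0],[-12.9,0.0,-5.6],60],[[0.0,0.0,0.0],[-12.8,0.0,-5.6],60],[[0.0,0.0,0.0],[-12.8,0.1,-5.6],60],[[0.0,0.0,0.0],[-12.8,0.0,-5.6],60]]
[[[0.0,0.0,0.0],[13.1,0.2,-30.1],60],[[0.0,0.0,0.0],[13.2,0.1,-30.1],60],[[0.0,0.0,0.0],[13.1,0.2,-30.1],60],[[0.0,0.0,0.0],[13.2,0.1,-30.1],60],[[0.0,0.0,0.0],[13.1,0.2,-30.2],60]]
[[[0.0,0.0,0.0],[13.2,0.2,-30.1],60],[[0.0,0.0,0.0],[13.1,0.1,-30.1],60]]
end [0.566 0.006 0.307]
--
[[[0.0,0.0,0.0],[-12.8,0.0,-5.6],0],[[0.0,0.0,0.0],[-12.9,0.0,-5.6],0],[[0.0,0.0,0.0],[-12.8,0.0,-5.6],0],[[0.0,0.0,0.0],[-12.8,0.1,-5.6],0],[[0.0,0.0,0.0],[-12.8,0.0,-5.6],0]]
[[[0.0,0.0,0.0],[13.1,0.2,-30.1],0],[[0.0,0.0,0.0],[13.2,0.1,-30.1],0],[[0.0,0.0,0.0],[13.1,0.2,-30.1],0],[[0.0,0.0,0.0],[13.2,0.1,-30.1],0],[[0.0,0.0,0.0],[13.1,0.2,-30.2],0]]
[[[0.0,0.0,0.0],[13.2,0.2,-30.1],0],[[0.0,0.0,0.0],[13.1,0.1,-30.1],0],[[0.001,-0.103,0.0],[30.0,-13.7,12.2],0],[[0.002,-0.103,0.0],[31.1,-13.6,9.1],0],[[0.001,-0.103,0.0],[31.9,-13.7,5.9],0]]
[[[0.001,-0.103,0.0],[32.3,-13.6,2.6],0],[[0.0,0.0,0.0],[32.2,-1.2,15.0],0],[[0.0,0.0,0.0],[32.2,-1.3,15.0],0],[[0.0,0.0,0.0],[32.3,-1.2,15.0],0],[[0.0,0.0,0.0],[32.2,-1.2,14.9],0]]
end [0.484 0.258 0.25 ]
```

>>> step_arm --targets '[[[0,0,0],[-8,0,-3.5],60],[[0,0,0],[-14,0,-6],60],[[0,0,0],[-14,0,-6],60],[[0,0,0],[-14,0,-6],60],[[0,0,0],[-14,0,-6],60]]'

```text
time: 12.88
tool_pos: [0.5636, 0.0102, 0.0759]
tcp_rot: [-1.897, -2.064, -0.406]
wrist_force: [-0.4, 1.2, -0.4]
width: 0.7
grip_force: 0.0
```

>>> step_arm --targets '[[[0,0,0],[13,0,-30],60],[[0,0,0],[13,0,-30],60],[[0,0,0],[13,0,-30],60],[[0,0,0],[13,0,-30],60],[[0,0,0],[13,0,-30],60]]'

```text
time: 13.3
tool_pos: [0.5633, 0.0088, 0.2407]
tcp_rot: [-1.897, -2.063, -0.406]
wrist_force: [0.4, 0.9, 0.6]
width: 0.702
grip_force: 0.0
```

>>> step_arm --targets '[[[0,0,0],[13,0,-30],0],[[0,0,0],[13,0,-30],0],[[0.001,-0.103,0],[30,-13.5,12],0],[[0.002,-0.103,0],[31,-13.5,9],0],[[0.001,-0.103,0],[32,-13.5,6],0]]'

```text
time: 13.72
tool_pos: [0.5154, 0.1006, 0.3097]
tcp_rot: [-2.076, -2.25, -0.113]
wrist_force: [0.1, 1.3, -1.2]
width: 0.008
grip_force: 0.0
```

>>> step_arm --targets '[[[0.001,-0.103,0],[32,-13.5,2.5],0],[[0,0,0],[32,-1,15],0],[[0,0,0],[32,-1,15],0],[[0,0,0],[0,0,0],0]]'

```text
time: 14.05
tool_pos: [0.4883, 0.2003, 0.2769]
tcp_rot: [-2.11, -2.309, 0.0]
wrist_force: [-0.5, -0.6, 0.1]
width: -0.002
grip_force: 0.0
```

```bash
python3 - <<'E'
from see import *
s=read_state(); print(s["tool_pos"],s["tcp_rot"],s["width"])
c=calibration("wrist"); im=read_camera("wrist").copy()
for r in tip_of("wrist","load_top")[:2]: print(r["score"],r["at"],onz(c,r["at"][::-1],.093))
tip=proj(c,[np.array(s["tool_pos"])+[0,0,-.073]])[0]; cv2.circle(im,tuple(int(v) for v in tip),4,(255,255,0),1); cv2.imwrite("pics/w7.png",im[:,:,::-1])
see(absp([.004,0,0]),["scene","side"])
E
```

```text
[0.48832361 0.20033881 0.27686429] [-2.10996835e+00 -2.30912908e+00  3.58025242e-06] -0.002028090208696253
0.77 [139.4, 283.7] [0.484421   0.25455676 0.093     ]
tcp [0.49  0.197 0.279] F [ 0.9 -0.2  0.2] t 14.2
scene bottle_tops 0.77 [0.548 0.152] expect [0.552 0.158]
scene crate_back 0.56 [0.558 0.105] expect [0.556 0.113]
side bottle_tops 0.85 [0.556 0.153] expect [0.552 0.158]
side crate_back 0.92 [0.575 0.118] expect [0.556 0.113]
```

View pics/w7.png

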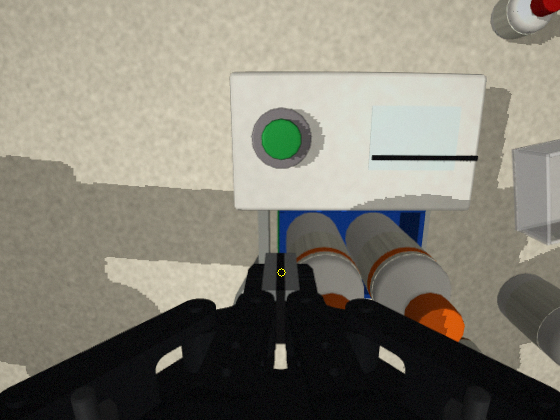

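The button shows at (283,139), at world (0.484, 0.255), and the tray is flush against the console. Now I move over the button and descend.

```bash
python3 - <<'E'
from see import *
R=rot(1.657,0)
rows([(R,np.array([.4842,.2555,.255])),(R,np.array([.4842,.2555,.175]),.03)],grip=0)
E
```

```text
[[[-0.001,-0.004,-0.002],[30.6,-1.6,13.0],0],[[-0.001,-0.004,-0.001],[30.7,-1.5,12.9],0],[[0.0,0.0,0.0],[0.0,0.0,26.7],0],[[0.0,0.0,0.0],[0.0,0.0,26.6],0],[[0.0,0.0,0.0],[0.0,0.0,26.7],0]]
end [0.484 0.256 0.175]
```

>>> step_arm --targets '[[[0,0,0],[29,-1.5,12],0],[[0,0,0],[28,-1.5,12],0],[[0,0,0],[0,0,27],0],[[0,0,0],[0,0,27],0],[[0,0,0],[0,0,25],0]]'

```text
time: 14.87
tool_pos: [0.4843, 0.2527, 0.1769]
tcp_rot: [-2.121, -2.307, -0.007]
wrist_force: [0.6, 0.1, 0.7]
width: -0.0
grip_force: 0.0
```

>>> step_arm --targets '[[[0,0,0],[0,0,2],0],[[0,0,0],[0,0,2],0]]'

```text
time: 15.03
tool_pos: [0.4831, 0.2519, 0.1723]
tcp_rot: [-2.12, -2.305, -0.0]
wrist_force: [0.2, -0.2, 1.2]
width: -0.001
grip_force: 0.0
```

>>> step_arm --targets '[[[0,0,0],[0,0,2],0],[[0,0,0],[0,0,2],0]]'

```text
time: 15.2
tool_pos: [0.4852, 0.2532, 0.1714]
tcp_rot: [-2.122, -2.308, -0.01]
wrist_force: [-0.4, 0.1, 0.7]
width: 0.002
grip_force: 0.0
```

>>> step_arm --targets '[[[0,0,0],[0,0,2],0],[[0,0,0],[0,0,1],0]]'

```text
time: 15.37
tool_pos: [0.4851, 0.2534, 0.1681]
tcp_rot: [-2.121, -2.309, -0.01]
wrist_force: [1.2, 0.0, 2.4]
width: -0.0
grip_force: 1.1
```

>>> step_arm --targets '[[[0,0,0],[0,0,2],0],[[0,0,0],[0,0,1],0]]'

```text
time: 15.53
tool_pos: [0.485, 0.2534, 0.1648]
tcp_rot: [-2.121, -2.309, -0.01]
wrist_force: [2.2, -1.1, 4.9]
width: -0.002
grip_force: 2.1
```

>>> step_arm --targets '[[[0,0,0],[0,0,2],0],[[0,0,0],[0,0,0],0]]'

```text
time: 15.7
tool_pos: [0.4851, 0.2535, 0.1636]
tcp_rot: [-2.121, -2.309, -0.009]
wrist_force: [1.3, -2.5, 10.8]
width: 0.001
grip_force: 5.2
```

>>> step_arm --targets '[[[0,0,0],[0,0,1],0],[[0,0,0],[0,0,0],0]]'

```text
time: 15.87
tool_pos: [0.4851, 0.2535, 0.1634]
tcp_rot: [-2.121, -2.309, -0.009]
wrist_force: [-1.8, -2.7, 15.6]
width: 0.002
grip_force: 7.9
```

>>> step_arm --targets '[[[0,0,0],[0,0,-10],0],[[0,0,0],[0,0,-30],0],[[0,0,0],[0,0,-35],0],[[0,0,0],[0,0,-35],0],[[0,0,0],[0,0,0],0]]'

```text
time: 16.28
tool_pos: [0.487, 0.2539, 0.2781]
tcp_rot: [-2.122, -2.311, -0.022]
wrist_force: [0.3, 0.8, 0.9]
width: 0.004
grip_force: 0.0
```

```bash
python3 - <<'E'
from see import *
out=[]
see(absp([.004,0,0]),["scene","side"])
for n,(x0,y0,w) in {"scene":(280,190,130),"side":(160,140,130)}.items():
    im=read_camera(n); out.append(cv2.resize(im[y0:y0+w*3//4,x0:x0+w],(400,300),interpolation=2))
cv2.imwrite("pics/s8.png",np.hstack(out)[:,:,::-1])
E
```

```text
tcp [0.487 0.254 0.278] F [0.3 0.8 0.9] t 16.3
scene bottle_tops 0.57 [0.554 0.163] expect [0.552 0.158]
scene crate_back 0.69 [0.528 0.188] expect [0.556 0.113]
side bottle_tops 0.92 [0.555 0.152] expect [0.552 0.158]
side crate_back 0.75 [0.575 0.111] expect [0.556 0.113]
```

View pics/s8.png

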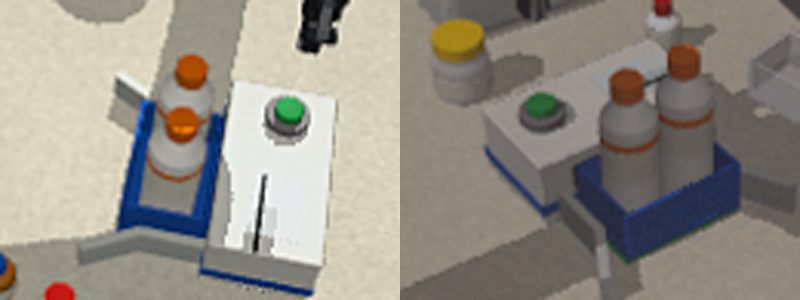

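The crate stands upright and flush against the console. The button is up again and the arm touches nothing, so I hand the job in.

```bash
python3 -c "
from workcell import finish_job; print(finish_job())"
```

```text
the job is handed in; nothing more can be done
None
```

I pushed the blue crate home against the back stop, pressed the green button fully down and released it, and handed the job in at about 16 s; no verdict was returned.

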